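Seat a winder guide wheel and hold its snap ring open at the groove

ROBOT

A 6-joint arm with a two-finger parallel gripper is mounted at the origin on the work surface. World frame = base frame: x ahead of the robot, y to its left, z up, the work surface at z = 0. Lengths are in m, angles in degrees, forces in N, time in s.
With the tool pointing down it reaches from about 0.325 to 0.775 m from the base axis. Payload 5.5 kg.
Tool frame: the origin (TCP) lies midway between the tips of the shut fingers; the grasp point (between the pads) lies 19 mm behind it; z points along the fingers, y is the line along which they close (so a half turn about z gives the same grasp; the last joint's range is limited). The gripper opens to 85 mm and grips with 20 to 120 N. Pads are 22 mm wide; open, the fingers measure 114 mm over their backs; the gripper's body (76 mm by 85 mm) begins 54 mm behind the grasp point. The pads swing forward as they close: fully open they stand 13 mm farther back than shut.
Start: joints at [-75.785, 5.22, 70.514, -0, 104.267, -3.249], TCP at [0.18, -0.572, 0.231] pointing down, gripper open.
Joint ranges: [-164.24, 164.24], [-49.07, 125.15], [9.68, 141.18], [-86.29, 266.29], [3.28, 154.24], [-151.56, 151.56]. Speed limits (degrees/s): [147.25, 147.25, 172.46, 180, 180, 180].

INTERFACE

Orientations are given as [roll, pitch, yaw] about the fixed x, y, z axes, in that order (R = Rz(yaw) Ry(pitch) Rx(roll)).
In Python, from cell import robot, optics gives the robot as it stands. Calls block until the motion is done:
- robot.goto(position, orientation): joint-space move of the TCP to a pose.
- robot.line_to(position, orientation=None, v=0.15, max_force=None): straight line of the TCP; orientation=None keeps the orientation; v is the mean speed in m/s. With max_force (N) it stops when the force on the tool has changed by that much, and returns True; else False.
- robot.move_j(angles): joint-space move.
- robot.gripper_open() and robot.grab(squeeze=None): open the fingers fully, or close them until they stop; squeeze is the grip in N (None keeps the last).
- robot.dwell(seconds).
- robot.ik(position, orientation): joint angles nearest the present ones, or None.
- robot.get_obs(): the state.
- optics.get_image(name): name is "side" or "top"; returns the picture (480x640x3 uint8, red, green, blue); there is no depth.
- optics.get_calibration(name): a dict with "mtx" (3x3 intrinsics, pixels), "distortion" ([k1, k2, p1, p2, k3] as OpenCV has them; the pictures are not rectified), "eye" and "rotation" of the camera in the world. Camera axes: x right, y up, looking along -z (the intrinsics and any distortion apply to the point x, -y, -z); pixel columns grow to the right and rows downward; lengths in m; the calibration is good to about 2 mm. A picture is of the moment at which its call begins. get_calibration takes no time and is no camera call.
A pose or a line that the arm cannot do raises robot.PlanningError and nothing moves.
- robot.hand_in(): hands the job in; it is judged then, once.
The state is a dict: "time_s": time; "joint_pos": joint angles; "joint_velocities": joint speeds; "joint_torque": joint torques, N m; "ee_pos": TCP position; "tcp_rot": TCP orientation; "wrist_force": force on the tool from outside, world axes, zero at the start; "ft_torque": the same for the moment, N m; "grip_width": finger opening in m; "gripper_force": force on a finger pad.
Only numpy, scipy, OpenCV 4.12 (cv2) and the standard library are available. Lean on these libraries where they do the work, as an engineer would, in place of code of your own. Each camera call takes 0.05 s, during which the arm holds its last target. There are 200 camera calls.

TASK

The grooved guide wheel has crept up its axle stub: push it down until it is fully home on the fixture and the retaining groove above it shows. Then take the ring pliers out of their rest, squeeze the handles all the way so that the snap ring on their tips is spread wide open, lower the ring level over the end of the stub until it encircles the groove, and finish there still holding it: pliers upright, handles squeezed, ring spread, centred, level with the groove and touching neither the stub nor the wheel. The wheel must stay home, and the other things on the bench are to be left where they are.

Things in the scene. Friction and masses are not known exactly. Their poses are not given: they have to be found in the camera images.
- fixture: Fixed bed plate, grey, 130 x 130 x 16 mm, with an upright steel axle stub at its centre. Origin: centre of the underside, on the table; z up along the stub. The stub is 30 mm in diameter, its slightly chamfered top is 74 mm above the origin.
- groove (a point): Centre of the retaining groove on the stub's axis, 60 mm above the table. The groove is 9 mm high (from 55.5 to 64 mm above the table) and 25 mm in diameter; the stub ends 14 mm above this point.
- wheel (a joint): Height of the guide wheel above its home position, m: 0 is fully home, at the start 0.008 to 0.013. The wheel (aluminium, two flanges 80 mm in diameter, 25 mm high in all) slides on the stub with stiff friction, stays where it is left and needs about 9 N to push down, then stops hard at 0.
- wheel_top (a point): Centre of the wheel's flat top face, on the stub's axis; it rides with the wheel. The face is 80 mm in diameter with the 30 mm stub through it; fully home it lies 50 mm above the table, 10 mm below the groove's centre.
- rest: Fixed plywood tool rest: foot 120 x 120 x 12 mm, two posts 85 mm high at y = +/-30 to 46 mm (gap 60 mm). The ends of the pliers' crossbar lie in notches 7 mm deep, with about 2 mm play, on the posts' tops; the pliers lift straight up through the gap. Origin: midway between the posts, on the table; axes parallel to those of the pliers in the rest.
- pliers: Ring pliers, about 0.3 kg, upright in the rest, tips down. Origin: the pivot, under the crossbar (16 x 80 x 6 mm, along y), 85 mm above the table at the start. z points up to the handles: two flat black handles on the +y and -y sides, 22 to 80 mm above the origin, 18 mm wide along x. Jaws run down from the pivot to the ring.
- grip (a point): Point midway between the handles, 58 mm above the pliers' origin: squeeze here from above, fingers closing along the pliers' y. At rest the handles lean outwards: 56 mm over their outer faces here, 64 mm at their tops. Fully squeezed they are parallel, 34 mm over their outer faces, and meet a stop.
- handle_a (a joint): Squeeze of the handles, rad (both move together): 0 at rest, 0.187 squeezed against the stop, which spreads the ring fully; a spring opens them again. At the grip point each finger needs about 4 N to begin and 11 N to reach the stop; 25 to 30 N holds firmly.
- ring (a point): Centre of the spread snap ring, which stays on the pliers' tips: x = +22 mm, z = -55 mm in the pliers' frame. The ring lies flat (axis = the pliers' z), 3 mm thick, 5 mm wide in section; spread it is round, 36 mm inside, 46 mm outside; relaxed (about 27 mm) it cannot pass the stub. The tips reach 2 mm below its centre.
- spool: Bystander, to be left alone: white thread spool, flanges 42 mm across, 32 mm high.
- hexkey: Bystander, to be left alone: L-shaped hex key, 85 x 28 mm, 8 mm thick.
- phone: Bystander, to be left alone: black phone, 72 x 148 x 9 mm.
- marker: Bystander, to be left alone: flat marker pen, 130 x 12 x 12 mm.
- cardtray: Bystander, to be left alone: open cardboard tray with wound coils, 130 x 200 x 50 mm.
- cup: Bystander, to be left alone: clear plastic cup, 72 mm wide, 85 mm high.
- driver: Bystander, to be left alone: screwdriver lying on the table.

How it is judged (in metres and radians):
On the way, in this order (a step that is already met when the one before it is completed fails the run):
1. the wheel is pushed fully home (within 1.5 mm), the pliers still in their rest (value of joint wheel below 0.0015 m and height (world z) of pliers between 0.08 and 0.1 m), for 0.2 s.
2. the pliers are lifted out of the rest in the gripper (height (world z) of pliers above 0.115 m and contact force between the fingers and pliers above 3 N and contact force between pliers and rest below 0.1 N), for 0.2 s.
3. the ring is spread and above the end of the stub, over its axis (within 8 mm) (value of joint handle_a above 0.165 rad and height (world z) of ring above 0.074 m and horizontal distance between ring and groove below 0.008 m), for 0.05 s.
At the end, for the whole second after the job is handed in: Gripper holds the pliers upright (0.1 rad), handles squeezed (over 0.165 rad), the spread ring round the stub within 3 mm of its axis and of the groove's mid height, at rest, touching neither stub nor wheel (under 1 N); wheel within 1.5 mm of home (value of joint handle_a above 0.165 rad and horizontal distance between ring and groove below 0.003 m and z of ring in the frame of groove between -0.003 and 0.003 m and angle between pliers's own z axis and vertical below 0.1 rad and value of joint wheel below 0.0015 m and contact force between the fingers and pliers above 3 N and contact force between pliers and fixture below 1 N and linear speed of pliers below 0.02 m/s); the arm keeps its last pose, push and grip.
It fails at once if another thing on the bench is disturbed (moved over 20 mm) (distance of any of spool, hexkey, phone, marker, cardtray, cup, driver from where it was at the start of the episode above 0.02 m).
It also fails if it takes over 69 s, if anything falls off the work surface, if the arm or the gripper's body presses on something with over 40 N, if the wrist force passes 120 N, or if a joint passes its speed limit or range.

## Working session

There is one attempt and no reset: what is moved stays moved. The work goes in short steps, each a Python script; the robot and the scene stay as the last script left them, time stands still between calls to the robot, and variables do not carry over. Pictures are saved under pics/ and viewed, at most 10 in all, crops included, and the job is handed in when it is done.

```bash
ls; mkdir -p pics
python3 - <<'E'
from cell import robot, optics
import cv2
for n in ("top","side"):
    im=optics.get_image(n); cv2.imwrite(f"pics/{n}0.png",im[:,:,::-1])
    c=optics.get_calibration(n); print(n,c)
print(robot.get_obs())
E
```

```text
pics
top {'mtx': array([[458.53751146,   0.        , 316.87132806],
       [  0.        , 458.53751146, 232.68536978],
       [  0.        ,   0.        ,   1.        ]]), 'distortion': array([-0.00279305,  0.        ,  0.        ,  0.        ,  0.        ]), 'eye': array([0.51956911, 0.03261101, 0.9916494 ]), 'rotation': array([  8.46976129,  -1.77082366, -90.99086309])}
side {'mtx': array([[547.31441763,   0.        , 319.11664335],
       [  0.        , 547.31441763, 239.24605438],
       [  0.        ,   0.        ,   1.        ]]), 'distortion': array([-0.070115,  0.      ,  0.      ,  0.      ,  0.      ]), 'eye': array([0.4693672 , 0.51505687, 0.73077301]), 'rotation': array([  40.49020517,   -0.74396505, -160.19829283])}
{'time_s': 0.1, 'joint_pos': array([-7.57844978e+01,  5.26122253e+00,  7.05751369e+01,  1.62256037e-04,
        1.04265544e+02, -3.24945903e+00]), 'joint_velocities': array([-0.00490747, -0.02677942, -0.26870731, -0.00444808,  0.00714376,
       -0.01057534]), 'joint_torque': array([ 3.35660887e-03, -4.60216892e+01, -4.19218183e+01,  2.40253104e-05,
        1.06605122e-02, -4.01175123e-05]), 'ee_pos': array([ 0.18000518, -0.57210768,  0.23023701]), 'tcp_rot': array([-1.79898269e+02, -5.93330084e-03,  1.74649958e+01]), 'wrist_force': array([ 0.038802  , -0.09912684, -0.12458217]), 'ft_torque': array([ 3.58424992e-05, -1.99689655e-02, -4.72406427e-02]), 'gripper_force': 0.0, 'grip_width': 0.08558493447856517}
```

View pics/top0.png

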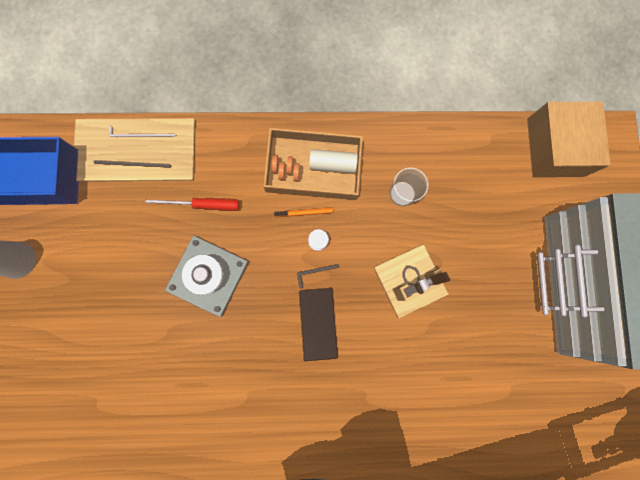

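View pics/side0.png

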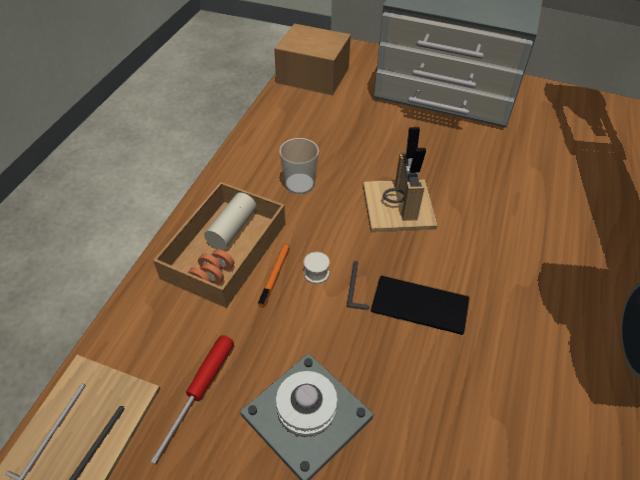

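The top view shows the fixture at about (203,275), the rest with the pliers at about (411,281), the hex key at (318,270) and the phone at (318,323). In the side view the fixture is at (307,410) and the pliers at (410,170). I'll enlarge both things next.

```bash
cat > h.py <<'E'
import numpy as np, cv2
from scipy.spatial.transform import Rotation as Ro
from cell import robot, optics
FL=np.diag([1,-1,-1.])
def cal(n):
    c=optics.get_calibration(n); return c['mtx'],c['distortion'],np.array(c['eye']),Ro.from_euler('xyz',c['rotation'],degrees=True).as_matrix()@FL
def ray(n,uv):
    K,D,e,R=cal(n); p=cv2.undistortPoints(np.array(uv,float).reshape(-1,1,2),K,D)[:,0]
    return e,np.c_[p,np.ones(len(p))]@R.T
def onz(n,uv,z):
    e,d=ray(n,uv); return e+d*((z-e[2])/d[:,2])[:,None]
def proj(n,P):
    K,D,e,R=cal(n); P=np.atleast_2d(P)
    return cv2.projectPoints((P-e)@R,np.zeros(3),np.zeros(3),K,D)[0][:,0]
def tri(a,b):  # pixel in top, pixel in side
    e1,d1=ray('top',[a]);e2,d2=ray('side',[b]);d1,d2=d1[0]/np.linalg.norm(d1),d2[0]/np.linalg.norm(d2)
    s=np.linalg.lstsq(np.c_[d1,-d2],e2-e1,rcond=None)[0]; p,q=e1+s[0]*d1,e2+s[1]*d2
    return (p+q)/2,np.linalg.norm(p-q)
def crop(im,x,y,w,h,s): return cv2.resize(im[y:y+h,x:x+w],None,fx=s,fy=s,interpolation=cv2.INTER_CUBIC)
E
python3 - <<'E'
from h import *
t=cv2.imread('pics/top0.png');s=cv2.imread('pics/side0.png')
m=np.vstack([np.hstack([crop(t,155,225,100,75,4),crop(t,365,235,100,75,4)]),np.hstack([crop(s,232,345,150,112,400/150)[:298],crop(s,340,120,120,90,400/120)[:298]])])
print(m.shape);cv2.imwrite('pics/m.png',m)
print(onz('top',[(203,275),(411,281),(203,275)],0.016)); print(onz('side',[(307,410),(400,204)],0.012))
E
```

```text
(598, 800, 3)
[[ 0.57728709  0.24155934  0.016     ]
 [ 0.55766677 -0.19909686  0.016     ]
 [ 0.57728709  0.24155934  0.016     ]]
[[ 0.57979614  0.22984047  0.012     ]
 [ 0.55815289 -0.19745585  0.012     ]]
```

View pics/m.png

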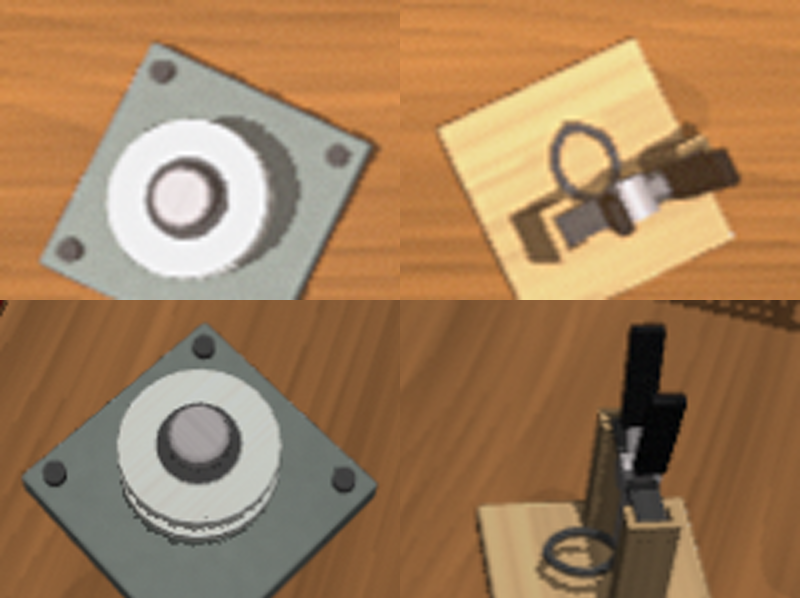

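The enlargement shows the white wheel around the pink stub top, at about top px (201,273). The ring lies above the crossbar in the top view, at about (511,275 → crop), so the pliers' +x points toward world +x. Now the measurements.

Run:
```python
from h import *
def big(mask,box):
    x,y,w,h=box; m=np.zeros_like(mask); m[y:y+h,x:x+w]=mask[y:y+h,x:x+w]
    cs=cv2.findContours(m,cv2.RETR_EXTERNAL,cv2.CHAIN_APPROX_NONE)[0]; return max(cs,key=cv2.contourArea)
def world_rect(n,c,z):
    P=onz(n,c[:,0].astype(float),z)[:,:2]; r=cv2.minAreaRect((P*1000).astype(np.float32)); return r
box={'top':((160,230,95,90),(368,238,90,85)),'side':((235,350,145,130),(355,170,90,65))}
for n in('top','side'):
    im=cv2.imread(f'pics/{n}0.png'); hsv=cv2.cvtColor(im,cv2.COLOR_BGR2HSV)
    b=box[n]
    c=big((hsv[...,1]<60).astype(np.uint8)*255,b[0])
    print(n,'fixture',world_rect(n,c,.016))
    H,S,V=cv2.split(hsv)
    for th in (110,130,150):
        wood=((H>14)&(H<32)&(S<th)&(S>40)&(V>130)).astype(np.uint8)*255
        print('  rest',th,world_rect(n,big(wood,b[1]),.012))
    for th in (185,200,215):
        w=((V>th)&(S<40)).astype(np.uint8)*255
        c=big(w,b[0]); h=cv2.convexHull(c); e=cv2.fitEllipse(h); print('  wheel',th,e,onz(n,[e[0]],.060))
for n,p in(('top',(204,271)),('top',(411,281)),('side',(307,395)),('side',(404,190)),('top',(396,247))):
    im=cv2.imread(f'pics/{n}0.png'); print(n,p,cv2.cvtColor(im,cv2.COLOR_BGR2HSV)[p[1],p[0]])
```

```text
top fixture ((576.2994384765625, 234.76535034179688), (130.656005859375, 129.61537170410156), 63.893856048583984)
  rest 110 ((559.0189208984375, -199.58216857910156), (117.39120483398438, 117.48053741455078), 24.022912979125977)
  rest 130 ((559.2650756835938, -199.71499633789062), (119.44082641601562, 120.69651794433594), 23.82227897644043)
  rest 150 ((559.0995483398438, -199.59629821777344), (120.89688110351562, 121.82160186767578), 23.741657257080078)
  wheel 185 ((201.17660522460938, 274.4946594238281), (39.789306640625, 40.49333953857422), 50.507652282714844) [[0.57575506 0.23579935 0.06      ]]
  wheel 200 ((201.15631103515625, 274.3389892578125), (39.016944885253906, 40.318843841552734), 48.65815734863281) [[0.57606832 0.23584599 0.06      ]]
  wheel 215 ((201.2272491455078, 274.2997741699219), (38.56039810180664, 40.02981948852539), 44.707496643066406) [[0.5761449  0.23570577 0.06      ]]
side fixture ((578.2071533203125, 236.33876037597656), (131.5402374267578, 131.53875732421875), 63.655399322509766)
  rest 110 ((561.30810546875, -200.13299560546875), (118.02055358886719, 119.36797332763672), 23.747249603271484)
  rest 130 ((560.9824829101562, -201.2896270751953), (120.08338165283203, 121.13873291015625), 23.949338912963867)
  rest 150 ((561.1844482421875, -201.57089233398438), (120.12117004394531, 121.85629272460938), 23.854835510253906)
  wheel 185 ((306.05645751953125, 399.2118225097656), (56.381629943847656, 59.7509880065918), 87.14007568359375) [[0.57873251 0.23555568 0.06      ]]
  wheel 200 ((296.1618347167969, 388.4573669433594), (23.48973274230957, 50.6317253112793), 51.89815139770508) [[0.59620738 0.22599594 0.06      ]]Traceback (most recent call last):
  File "<stdin>", line 19, in <module>
  File "<stdin>", line 4, in big
ValueError: max() iterable argument is empty
```

```bash
cat >> h.py <<'E'
FX=np.array([.5773,.2358]); RS=np.array([.5602,-.2005]); YAW=23.85
E
python3 - <<'E'
from h import *
y=22; u=np.array([np.cos(np.radians(y)),np.sin(np.radians(y))])
# push on the robot-side of the wheel, tool x radial
p=FX-.0285*u
for z in(.2,.10,.05): print(robot.ik([*p,z],[180,0,y]))
robot.grab(20); 
robot.goto([*p,.22],[180,0,y]); robot.line_to([*p,.085])
o=robot.get_obs();print(o['time_s'],o['wrist_force'],o['grip_width'])
hit=robot.line_to([*p,.068],v=.05,max_force=20);print(hit)
if not hit:
    print(robot.line_to([*p,.047],v=.01,max_force=22)); 
robot.dwell(.3)
o=robot.get_obs();print(o['time_s'],o['ee_pos'],o['wrist_force'])
robot.line_to([*p,.22],v=.2)
robot.gripper_open(); g=[*RS,.22]; robot.goto(g,[180,0,YAW])
for n in('top','side'): cv2.imwrite(f'pics/{n}1.png',optics.get_image(n)[:,:,::-1])
print(robot.get_obs()['time_s'])
# overlay check
c,s=np.cos(np.radians(YAW)),np.sin(np.radians(YAW)); R=np.array([[c,-s,0],[s,c,0],[0,0,1]])
P=np.array([[0,-30,85],[0,-46,85],[0,30,85],[0,46,85],[0,-30,165],[0,30,165],[22,0,30]])/1e3
W=P@R.T+[*RS,0]; 
out=[]
for n,b in(('top',(365,235,100,75,4)),('side',(340,110,133,100,3))):
    im=cv2.imread(f'pics/{n}0.png'); q=proj(n,W); k=b[4]; cr=crop(im,*b)
    for a in q: cv2.circle(cr,tuple(int(v) for v in (a-b[:2]+.5)*k),2,(0,0,255),-1)
    out.append(cr[:300,:400] if cr.shape[1]>=400 else cv2.copyMakeBorder(cr,0,0,0,1,0))
f=[crop(cv2.imread('pics/top1.png'),155,225,100,75,4),crop(cv2.imread('pics/side1.png'),240,350,133,100,3)]
f=[cv2.resize(x,(400,300)) for x in out+f]; cv2.imwrite('pics/m1.png',np.vstack([np.hstack(f[:2]),np.hstack(f[2:])]))
E
```

```text
[ 1.89528638e+01  4.21864680e+00  7.47346069e+01 -2.54444375e-14
  1.01046746e+02  8.69528638e+01]
[ 1.89528638e+01  5.24859165e+00  8.37922958e+01 -2.54444375e-14
  9.09591125e+01  8.69528638e+01]
[ 1.89528638e+01  6.77628438e+00  8.73147428e+01 -2.54444375e-14
  8.59089728e+01  8.69528638e+01]
5.0 [-0.03585929  0.59651736  1.0461294 ] -6.240968934894254e-05
False
False
8.0417 [0.55093076 0.22513276 0.04998507] [-7.61136554 -2.28521286 14.22051897]
11.5083
```

View pics/m1.png

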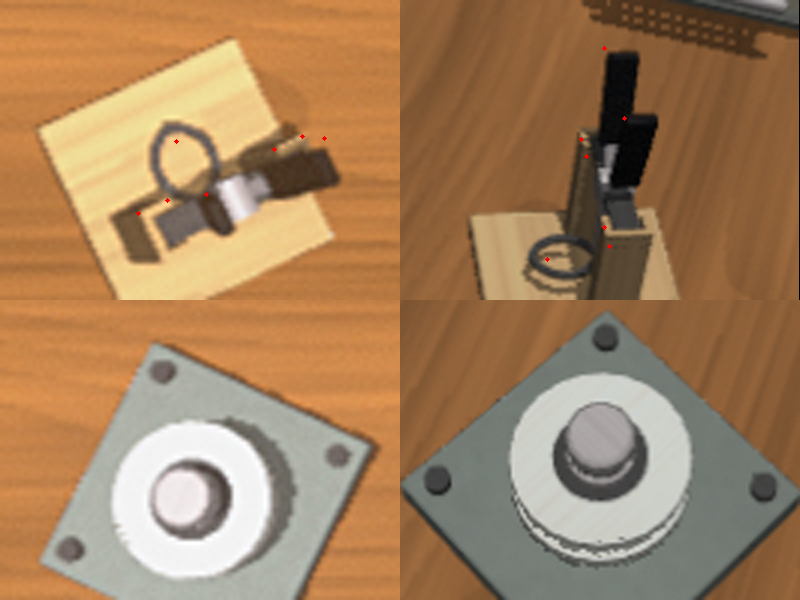

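The wheel is home: the finger stopped at z = 0.050 and the groove is visible below the stub's end. The overlay shows that the posts and pliers are offset from the foot's centre along −x, so I'll measure the pliers directly. In the side view the handle tops are at about (414,128) and (420.5,149).

```bash
python3 - <<'E'
from h import *
c,s=np.cos(np.radians(YAW)),np.sin(np.radians(YAW)); R2=np.array([[c,-s],[s,c]])
loc=lambda W:(W[:,:2]-RS)@R2*1e3
print('handles side',loc(onz('side',[(414,127.7),(420.5,149)],.165)))
print('handles top',loc(onz('top',[(448.2,276.5),(422.5,288)],.165)))
print('post side outer edge',loc(onz('side',[(407.3,187.7),(423.3,188.7)],.085)))
b=(365,235,100,75)
P=lambda x,y:(365+x/4-.4,235+y/4-.4)
print('post top L: corners',loc(onz('top',[P(110,215),P(138,204),P(165,262),P(138,262)],.085)))
# dark mask, handles, both views
for n,b in(('top',(390,255,70,50)),('side',(400,120,35,60))):
    im=cv2.imread(f'pics/{n}0.png'); 
    v=im.max(2)[b[1]:b[1]+b[3],b[0]:b[0]+b[2]]
    m=(v<(40 if n=='top' else 30)).astype(np.uint8)
    k,l,st,ce=cv2.connectedComponentsWithStats(m)
    for i in range(1,k):
        if st[i,4]>25:
            ys,xs=np.where(l==i); r=cv2.boxPoints(cv2.minAreaRect(np.c_[xs,ys].astype(np.float32)))+b[:2]
            print(n,st[i,4],r.round(1).tolist(), loc(onz(n,r,.165)).round(1).tolist())
E
python3 - <<'E'
import cv2
t=cv2.imread('pics/top0.png');s=cv2.imread('pics/side0.png')
a=cv2.resize(t[250:310,390:460],(400,343),interpolation=cv2.INTER_CUBIC);b=cv2.resize(s[120:220,385:445],(360,600),interpolation=cv2.INTER_CUBIC)
a=cv2.copyMakeBorder(a,0,257,0,0,0);cv2.imwrite('pics/m2.png',cv2.hconcat([a,b]))
E
```

```text
handles side [[ -9.81482536 -23.93698565]
 [-10.09722599  30.53123286]]
handles top [[-13.97456441 -28.3355444 ]
 [-12.77049593  23.67772642]]
post side outer edge [[  1.45382514  35.93982673]
 [-25.42205906  39.82174937]]
post top L: corners [[  5.2319019   58.97836918]
 [  4.23908686  43.95422591]
 [-26.8106044   44.41702707]
 [-21.19099962  56.55321687]]
side 509 [[401.5, 170.2], [409.6, 126.6], [428.9, 130.2], [420.8, 173.8]] [[28.9, 78.7], [-3.0, -27.1], [-33.4, -16.2], [0.8, 88.2]]
```

View pics/m2.png

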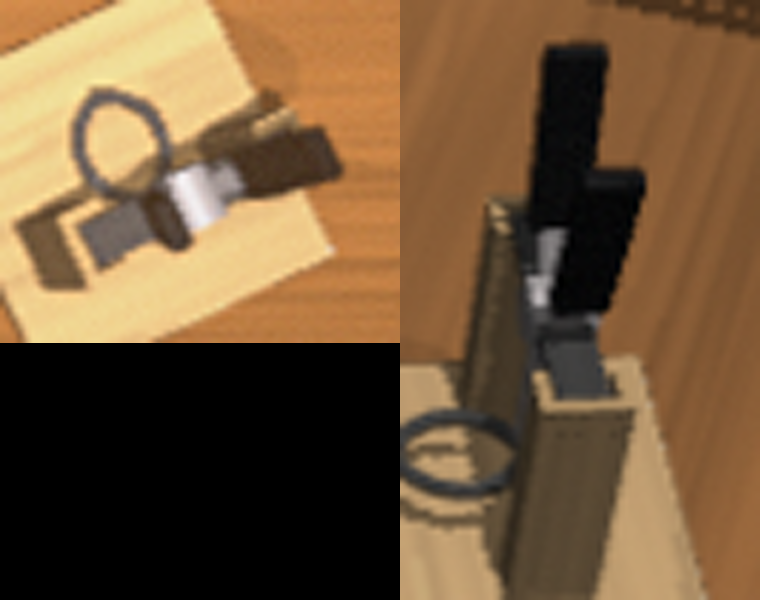

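The enlarged views show the handle-top centres at about side (414.5,128.5) and (420.8,149.5), and top (446.5,276.5) and (419.3,287.7). The crossbar's left end is at top (405.3,293.5) and side (415,185.5). I'll triangulate these.

Run:
```python
from h import *
c,s=np.cos(np.radians(YAW)),np.sin(np.radians(YAW)); R2=np.array([[c,-s],[s,c]])
loc=lambda W:((W[:2]-RS)@R2*1e3).round(1)
for nm,a,b in(('far',(446.5,276.5),(414.5,128.5)),('near',(419.3,287.7),(420.8,149.5)),('bar',(405.3,293.5),(415.3,185.5)),('ring',(390+120/5.714-.4,250+142/5.714-.4),(385+60/6-.4,120+452/6-.4))):
    P,g=tri(a,b); print(nm,loc(P),P.round(4),round(g*1e3,1))
f=lambda x,y:(390+x/5.714-.4,250+y/5.714-.4)
for p in (f(80,233),f(100,270),f(90,251)): print('bar top',loc(onz('top',[p],.086)[0]))
for p in ((409.2,188),(423.7,188)): print('post side',loc(onz('side',[p],.085)[0]), loc(onz('side',[p],.09)[0]))
```

```text
far [-12.5 -27. ] [ 0.5597 -0.2302  0.1607] 1.2
near [-10.8  28.2] [ 0.5389 -0.179   0.1622] 1.4
bar [-12.2  40.9] [ 0.5325 -0.168   0.0937] 4.1
ring [11.7  1.1] [ 0.5705 -0.1947  0.0337] 0.4
bar top [-7.8 40.2]
bar top [-22.1  39.5]
bar top [-14.8  39.8]
post side [-1.7 36.8] [-0.  41.9]
post side [-26.4  38.2] [-24.6  43.2]
```

```bash
cat >> h.py <<'E'
c_,s_=np.cos(np.radians(YAW)),np.sin(np.radians(YAW))
PO=RS+np.array([[c_,-s_],[s_,c_]])@[-.0118,.0007]
E
python3 - <<'E'
from h import *
def st(): o=robot.get_obs();print(round(o['time_s'],2),o['ee_pos'].round(4),o['wrist_force'].round(2),round(o['grip_width'],4),round(o['gripper_force'],1))
robot.goto([*PO,.19],[180,0,YAW]); st()
print(robot.line_to([*PO,.122],v=.06,max_force=12)); st()
robot.grab(30); robot.dwell(.3); st()
robot.line_to([*PO,.14],v=.04); st()
robot.line_to([*PO,.23],v=.1); robot.dwell(.2); st()
E
```

```text
11.77 [ 0.5482 -0.2036  0.1879] [ 0.41 -0.17  0.33] 0.0856 0.0
False
13.05 [ 0.5494 -0.2047  0.1226] [ 0.99  0.05 -0.44] 0.0851 0.0
13.88 [ 0.5505 -0.2049  0.1261] [-0.45  0.56 12.93] 0.0326 31.1
14.48 [ 0.549  -0.2046  0.1396] [ 0.23 -0.33 -3.02] 0.0327 30.3
15.73 [ 0.5489 -0.2045  0.2291] [-0.4   0.47 -1.94] 0.0324 30.3
```

```bash
cat >> h.py <<'E'
PSI=115.
def tcp_for(xy,psi=PSI,off=.022): a=np.radians(psi); return np.array(xy)-off*np.array([np.cos(a),np.sin(a)])
E
python3 - <<'E'
from h import *
def st(): o=robot.get_obs();print(round(o['time_s'],2),o['ee_pos'].round(4),o['tcp_rot'].round(2),o['wrist_force'].round(2),round(o['grip_width'],4))
robot.goto([*PO,.25],[180,0,YAW])
p=tcp_for(FX); robot.goto([*p,.25],[180,0,PSI]); st()
robot.line_to([*p,.20],v=.1); robot.dwell(.3); st()
for n in('top','side'): cv2.imwrite(f'pics/{n}2.png',optics.get_image(n)[:,:,::-1])
a=crop(cv2.imread('pics/top2.png'),150,220,100,120,4);b=crop(cv2.imread('pics/side2.png'),250,280,100,120,4)
cv2.imwrite('pics/m3.png',np.hstack([a,b]))
E
```

```text
17.54 [0.5869 0.2147 0.2498] [-1.7998e+02  3.0000e-02  1.1487e+02] [ 0.76 -0.1  -3.21] 0.0324
18.49 [0.5868 0.2159 0.2008] [1.7993e+02 1.0000e-02 1.1500e+02] [ 0.61 -0.62 -3.44] 0.0326
```

View pics/m3.png

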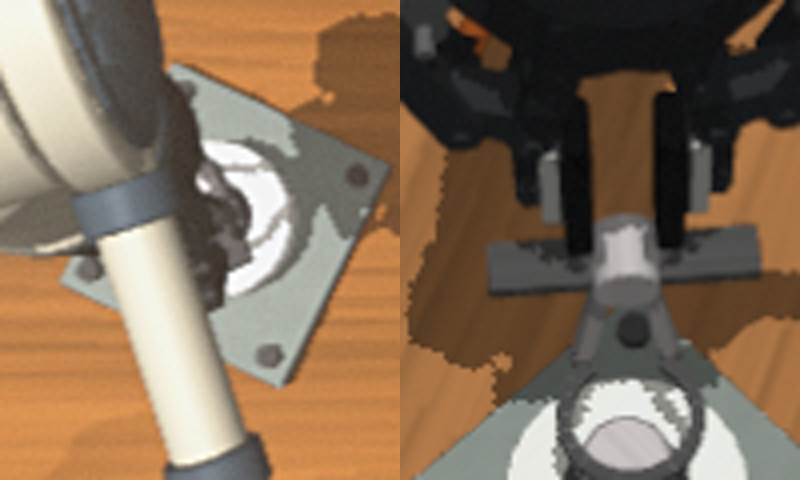

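In the side view the spread ring (centre about (308,387.5)) sits clear of the jaws and over the stub. The top view is blocked by the arm. I'll calibrate the ring against the TCP with the side camera at three yaws over plain wood, and re-measure the stub top and wheel in the same camera.

```bash
cat >> h.py <<'E'
def wood(im): 
    h=cv2.cvtColor(im,cv2.COLOR_BGR2HSV); return (h[...,1]>90).astype(np.uint8)*255
def holes(im,guess,r=25):
    """bright/wood regions enclosed by the ring near guess -> fitted ellipses"""
    m=wood(im); out=[]
    cs,hi=cv2.findContours(m,cv2.RETR_CCOMP,cv2.CHAIN_APPROX_NONE)
    for c,h in zip(cs,hi[0]):
        if h[3]<0 and len(c)>20 and 100<cv2.contourArea(c)<1500:
            e=cv2.fitEllipse(c)
            if np.hypot(*(np.array(e[0])-guess))<r: out.append(e)
    return out
E
python3 - <<'E'
from h import *
T=np.array([.44,.25]); t=[]
robot.goto([*tcp_for(FX),.25],[180,0,PSI])
for psi in (115,45,185):
    robot.goto([*T,.20],[180,0,psi]); robot.dwell(.4)
    im=optics.get_image('side')[:,:,::-1].copy(); cv2.imwrite(f'pics/c{psi}.png',im)
    o=robot.get_obs(); P=o['ee_pos']; a=np.radians(psi)
    g=proj('side',P+[.022*np.cos(a),.022*np.sin(a),-.094])[0]
    print(psi,P.round(4).tolist(),o['tcp_rot'].round(2),g.round(1),[np.round(np.hstack(e),2).tolist() for e in holes(im,g)])
    t.append(crop(im,int(g[0])-33,int(g[1])-40,66,80,4))
print(o['time_s'])
cv2.imwrite('pics/m4.png',np.hstack(t))
E
```

```text
115 [0.4404, 0.2499, 0.2] [-179.99    0.    114.97] [416.1 450. ] [[416.17, 446.03, 29.23, 40.69, 173.44]]
45 [0.44, 0.25, 0.2] [-180.     -0.     45.01] [396.5 439.6] [[399.57, 437.94, 29.18, 37.96, 56.75]]
185 [0.44, 0.25, 0.2] [ 180.    0. -175.] [431.5 436.3] [[434.47, 437.04, 22.32, 30.54, 4.03]]
24.15Traceback (most recent call last):
  File "<stdin>", line 12, in <module>
    return _nx.concatenate(arrs, 1, dtype=dtype, casting=casting)
           ~~~~~~~~~~~~~~~^^^^^^^^^^^^^^^^^^^^^^^^^^^^^^^^^^^^^^^
ValueError: all the input array dimensions except for the concatenation axis must match exactly, but along dimension 0, the array at index 0 has size 280 and the array at index 1 has size 320
```

Run:
```python
from h import *
t=[]
for psi,g in((115,(416,446)),(45,(398,438)),(185,(433,437))):
    im=cv2.imread(f'pics/c{psi}.png'); t.append(crop(im,g[0]-33,390,66,90,4))
cv2.imwrite('pics/m4.png',np.hstack(t))
```

```text
(no output)
```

View pics/m4.png

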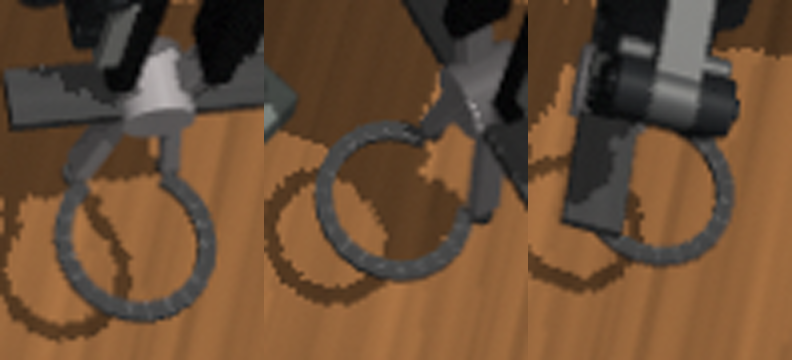

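The side crops show the C-shaped spread ring centred at about (417,451), (397,440) and (432,437.5), within about 1 px of where I predicted. I'll fit it properly, along with the stub top in the same camera.

```bash
cat >> h.py <<'E'
from scipy.optimize import least_squares
def ringfit(im,c0,z,psi):
    """circle fit (on plane z) of dark low-saturation ring pixels, jaw sector excluded"""
    hsv=cv2.cvtColor(im,cv2.COLOR_BGR2HSV); v,u=np.where((hsv[...,1]<70)&(hsv[...,2]<150))
    g=proj('side',[*c0,z])[0]; k=np.hypot(u-g[0],v-g[1])<30; uv=np.c_[u[k],v[k]].astype(float)
    W=onz('side',uv,z)[:,:2]; c=np.array(c0,float); a=np.radians(psi+180)
    for _ in range(15):
        d=W-c; r=np.hypot(*d.T); th=np.angle(np.exp(1j*(np.arctan2(d[:,1],d[:,0])-a)))
        s=(abs(r-.0205)<.0045)&(abs(th)>np.radians(65)); 
        q=least_squares(lambda q:np.hypot(*(W[s]-q).T)-.0205,c,loss='soft_l1',f_scale=.002).x
        if np.hypot(*(q-c))<1e-5: break
        c=q
    return c,s.sum(),np.std(r[s])
E
python3 - <<'E'
from h import *
px=[];A=[]
for psi in(115,45,185):
    im=cv2.imread(f'pics/c{psi}.png'); a=np.radians(psi); T=np.array([.44,.25,.2])
    c,n,sd=ringfit(im,T[:2]+.022*np.array([np.cos(a),np.sin(a)]),.106,psi)
    p=proj('side',[*c,.106])[0]; px.append(p);A.append(a); print(psi,c.round(4),n,sd.round(4),p.round(1))
def model(q): return np.array([proj('side',T+[q[0]*np.cos(a)-q[1]*np.sin(a),q[0]*np.sin(a)+q[1]*np.cos(a),-q[2]])[0] for a in A])
f=lambda q:(model(q)-px).ravel()
r=least_squares(f,[.022,0,.094],x_scale=.01); print('d,l,h',r.x.round(4),r.fun.round(2))
# with 2-D camera bias free
f2=lambda q:np.r_[(model(q[:3])+q[3:]-px).ravel(), q[3:]*.3]
r=least_squares(f2,[.022,0,.094,0,0],x_scale=[.01]*3+[1]*2); print('with bias',r.x.round(4),r.fun.round(2))
# stub in side1 (wheel home): bright top face; wheel face
im=cv2.imread('pics/side1.png'); hsv=cv2.cvtColor(im,cv2.COLOR_BGR2HSV)
g=proj('side',[.578,.236,.074])[0]; print('stub guess',g, hsv[int(g[1]),int(g[0])])
b=hsv[int(g[1]),int(g[0])].astype(int)
m=((abs(hsv[...,2].astype(int)-b[2])<25)&(hsv[...,1]<60)).astype(np.uint8); k,l,stt,ce=cv2.connectedComponentsWithStats(m)
i=l[int(g[1]),int(g[0])]; cs=cv2.findContours((l==i).astype(np.uint8),0,cv2.CHAIN_APPROX_NONE)[0][0]
W=onz('side',cs[:,0],.074)[:,:2]; cc,rr=cv2.minEnclosingCircle((W*1e3).astype(np.float32)); print('stub',stt[i],W.mean(0),cc,rr, onz('side',[cv2.fitEllipse(cs)[0]],.074))
# wheel: outline of low-sat bright, circle-fit with radius .04 at z=.05, outer contour's far half
m=((hsv[...,2]>150)&(hsv[...,1]<40)).astype(np.uint8); cs=max(cv2.findContours(m,0,cv2.CHAIN_APPROX_NONE)[0],key=lambda c:cv2.contourArea(c) if abs(c[:,0,0].mean()-306)<30 and c[:,0,1].mean()>350 else 0)
W=onz('side',cs[:,0],.05)[:,:2]; q=least_squares(lambda q:np.hypot(*(W-q).T)-.04,[.578,.236],loss='soft_l1',f_scale=.0007); print('wheel',q.x,np.median(abs(q.fun)))
E
```

```text
115 [0.431  0.2692] 307 0.0014 [416.4 449.6]
45 [0.455  0.2653] 316 0.0015 [397.  439.5]
185 [0.4183 0.2471] 332 0.0018 [431.5 435.4]
d,l,h [0.0216 0.0003 0.0929] [ 0.41  0.05 -0.01 -0.17 -0.12  0.24]
with bias [ 0.0217  0.0003  0.093  -0.1252 -0.0774] [ 0.36  0.03 -0.15 -0.15 -0.2   0.13 -0.04 -0.02]
stub guess [306.40885649 395.08800484] [  5   9 172]
stub [291 384  31  21 346] [0.57997493 0.23192779] (578.2720947265625, 236.7095947265625) 19.119125366210938 [[0.57890349 0.23467013 0.074     ]]
wheel [0.57795997 0.23697287] 0.0014712476282069363
```

Run:
```python
from h import *
T=np.array([.44,.25,.2]); A=np.radians([115,45,185]); px=np.array([[416.4,449.6],[397,439.5],[431.5,435.4]])
model=lambda d,l,h:np.array([proj('side',T+[d*np.cos(a)-l*np.sin(a),d*np.sin(a)+l*np.cos(a),-h])[0] for a in A])
for h in(.092,.0945,.0961):
    r=least_squares(lambda q:(model(q[0],q[1],h)+q[2:]-px).ravel(),[.022,0,0,0],x_scale=[.01,.01,1,1])
    print(h,r.x.round(4),'rms',np.sqrt((r.fun**2).mean()).round(2),'fixture->',onz('side',proj('side',[.5781,.2364,.016])-r.x[2:],.016).round(4))
```

```text
0.092 [ 0.0217  0.0003 -0.2324  0.2489] rms 0.2 fixture-> [[0.5779 0.236  0.016 ]]
0.0945 [ 2.180e-02  3.000e-04  8.810e-02 -5.592e-01] rms 0.19 fixture-> [[0.5779 0.2372 0.016 ]]
0.0961 [ 2.1800e-02  3.0000e-04  2.9220e-01 -1.0738e+00] rms 0.19 fixture-> [[0.5779 0.238  0.016 ]]
```

```bash
cat >> h.py <<'E'
AX=np.array([.5779,.2363]); a_=np.radians(PSI)
TX=AX-np.array([.0218*np.cos(a_)-.0003*np.sin(a_),.0218*np.sin(a_)+.0003*np.cos(a_)])
def st(): o=robot.get_obs();print(round(o['time_s'],2),o['ee_pos'].round(4),o['tcp_rot'].round(2),o['wrist_force'].round(2),round(o['grip_width'],4))
E
python3 - <<'E'
from h import *
robot.goto([*TX,.25],[180,0,PSI]); robot.line_to([*TX,.187],v=.08); robot.dwell(.5); st()
print(robot.line_to([*TX,.153],v=.02,max_force=4)); st()
im=optics.get_image('side')[:,:,::-1].copy(); cv2.imwrite('pics/side5.png',im)
cv2.imwrite('pics/m5.png',crop(im,270,355,80,75,8)[:600])
E
```

```text
26.58 [0.5874 0.2167 0.1871] [179.99   0.   115.  ] [ 0.18 -0.51 -3.37] 0.0326
False
28.43 [0.5874 0.2167 0.1532] [179.99   0.   115.  ] [-0.24 -0.56 -2.86] 0.0329
```

View pics/m5.png

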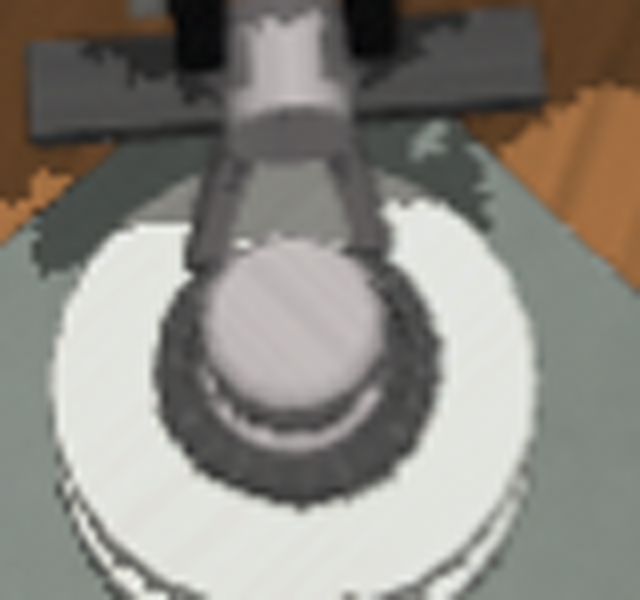

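The ring encircles the stub with no contact. It spans columns 155–440 in the crop, centre about 297, against the wheel and stub centre at about 294. Next I'll touch the wheel face gently to get the exact ring height, then back off.

Run:
```python
from h import *
o0=robot.get_obs()['wrist_force']
hit=robot.line_to([*TX,.140],v=.006,max_force=4); st(); zc=robot.get_obs()['ee_pos'][2]
robot.line_to([*TX,zc+.0083],v=.02); robot.dwell(.4); st(); print(hit,zc)
im=optics.get_image('side')[:,:,::-1].copy(); cv2.imwrite('pics/side6.png',im)
h=zc-.052; z=.06
# ring outer edge / wheel edge in same picture: ring pixels dark on white wheel, front half
hsv=cv2.cvtColor(im,cv2.COLOR_BGR2HSV); V=hsv[...,2]
K=proj('side',[*AX,z])[0]; pts=[]
e_=cv2.GaussianBlur(V,(3,3),0).astype(float)
def edge(cen,zz,r0,r1,angs,rising):
    out=[]
    for t in np.radians(angs):
        rr=np.linspace(r0,r1,80); P=np.c_[cen[0]+rr*np.cos(t),cen[1]+rr*np.sin(t),np.full(80,zz)]
        q=proj('side',P); v=cv2.remap(e_.astype(np.float32),q[:,0].astype(np.float32)[None],q[:,1].astype(np.float32)[None],cv2.INTER_LINEAR)[0]
        g=np.gradient(v)*(1 if rising else -1); i=g.argmax()
        if g[i]>2: out.append(P[i,:2])
    return np.array(out)
def circ(P,R): 
    q=least_squares(lambda q:np.hypot(*(P-q).T)-R,AX,loss='soft_l1',f_scale=.0005); return q.x,np.median(abs(q.fun)),len(P)
# exclude the jaw side (direction psi+180 = 295)
A=[a for a in range(0,360,6) if abs((a-295+180)%360-180)>75]
print('ring outer',circ(edge(AX,z,.019,.028,A,True),.023))
A2=[a for a in range(0,360,6) if abs((a-295+180)%360-180)>60]
print('wheel',circ(edge(AX,.05,.034,.045,A2,False),.040))
im1=cv2.imread('pics/side1.png'); e_=cv2.GaussianBlur(cv2.cvtColor(im1,cv2.COLOR_BGR2HSV)[...,2],(3,3),0).astype(float)
print('wheel(side1)',circ(edge(AX,.05,.034,.045,range(0,360,6),False),.040),'h',h)
```

```text
29.54 [0.5875 0.2165 0.148 ] [1.7999e+02 2.0000e-02 1.1499e+02] [1.14 0.58 4.83] 0.032
30.62 [0.5874 0.2167 0.1562] [-1.798e+02 -2.000e-02  1.150e+02] [-0.54 -0.54 -3.12] 0.0329
True 0.1479827564319971
ring outer (array([0.57737275, 0.23607954]), np.float64(0.00029217846027876707), 35)
wheel (array([0.5764349 , 0.23908357]), np.float64(0.0012755745918322653), 40)
wheel(side1) (array([0.57853866, 0.23507951]), np.float64(0.0007759156752940276), 60) h 0.09598275643199711
```

Run:
```python
from h import *
robot.line_to([TX[0]+.0005,TX[1],.1561],v=.01); robot.dwell(.5); st()
im=optics.get_image('side')[:,:,::-1].copy(); cv2.imwrite('pics/side7.png',im)
cr=crop(im,270,355,80,75,8)
def dr(c,r,z,col):
    t=np.linspace(0,2*np.pi,120); q=(proj('side',np.c_[c[0]+r*np.cos(t),c[1]+r*np.sin(t),np.full(120,z)])-[270,355]+.5)*8
    cv2.polylines(cr,[q.round().astype(np.int32)],True,col,1)
c=(.578,.2362)
dr(c,.015,.0735,(0,0,255));dr(c,.023,.0615,(0,255,0));dr(c,.04,.05,(255,0,0))
cv2.imwrite('pics/m7.png',cr)
```

```text
31.42 [0.5879 0.2167 0.1561] [-1.798e+02 -2.000e-02  1.150e+02] [-0.38  0.25 -2.46] 0.0327
```

View pics/m7.png

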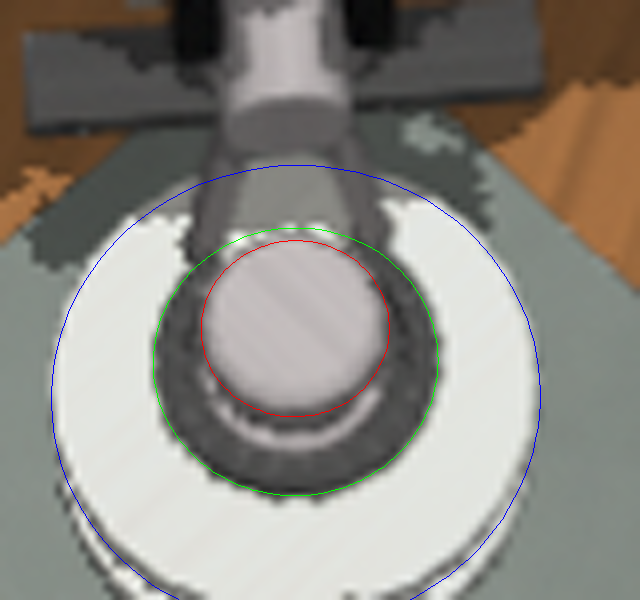

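All three projected circles (stub red, ring green, wheel blue) share one axis and match the picture to about 0.5 mm, so I'm handing in.

```bash
python3 -c "
from cell import robot
print(robot.hand_in())"
```

```text
the job is handed in; nothing more can be done
None
```

I handed the job in at about 31 s: the wheel is home, and the gripper holds the pliers upright with the ring spread round the groove, centred to about 0.5 mm and touching nothing by camera and wrist force; the judge's verdict was not shown.

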